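# Open the flaps of a delivered carton

### The arm

A 6-joint arm with a two-finger parallel gripper is mounted at the origin on a cart in front of the work surface, level with it; the furniture and walls round the work are solid. World frame = base frame: x ahead of the robot, y to its left, z up, the work surface at z = 0. Lengths are in m, angles in rad, forces in N, time in s.
With the tool pointing down it reaches from about 0.2 to 0.875 m from the base axis. Payload 3.4 kg.
Tool frame: the origin (TCP) lies at the very end of the fingers, on their centre line; the grasp point (between the pads) lies bot.pinch_z behind it (bot.pinch_z is the distance from the TCP to the grasp point, in m); z points along the fingers, y is the line along which they close (so a half turn about z gives the same grasp; the last joint's range is limited). The gripper opens to 94 mm and grips with 3 to 60 N. Pads are 16 mm wide; open, the fingers measure 119 mm over their backs; the gripper's body (75 mm by 177 mm) begins 78 mm behind the grasp point.
Start: joints at [1.165, 0.276, 1.505, -0, 1.361, -0.121], TCP at [0.162, 0.552, 0.205] pointing down, gripper open.
Joint ranges: [-2.89, 2.89], [-0.75, 2.08], [0.22, 2.7], [-1.18, 4.32], [0.11, 2.71], [-2.7, 2.7]. Speed limits (rad/s): [2.57, 2.57, 3.14, 3.14, 3.14, 3.14].

### API

Orientations are given as a unit quaternion [w, x, y, z].
In Python, from rig import bot gives the robot as it stands.
- The arm moves only by the tool creep_tool, called by a JSON object that holds its "op" and its "data". Schema: {"type":"object","properties":{"moves":{"type":"array","items":{"type":"array","items":{"type":"array","items":{"type":"number"},"minItems":6,"maxItems":6},"minItems":1,"maxItems":12},"minItems":1,"maxItems":1},"jaw":{"type":"number"},"only":{"type":"string"},"quiet":{"type":"boolean"},"lines":{"type":"string"}},"required":["moves"],"additionalProperties":false}. moves is a list that holds a single list of rows (three levels of brackets), with 1 to 12 rows, each of 6 numbers: dx, dy, dz in parts of the range, where 1.0 means 0.6 m, then a rotation vector rx, ry, rz in parts of the range, where 1.0 means 2 rad; each row is the pose to reach, as a shift and turn from the pose commanded when the call began, along the tool's axes at that moment; what a row does not reach only later rows make up. A row lasts 1/10 s, in which the tool goes at most 0.05 m and 0.15 rad, less where a joint would pass 70% of its speed; a pose out of reach is approached as far as the arm can. jaw is the finger opening in m, set as the call begins (left out keeps the last). The fingers move at their own pace and stop on an object; the grip force is fixed at half the most. Time passes only in rows, so rows that do not move let the fingers close. The tool returns the time, the measured TCP pose, the force, the opening and the grip force at its end. only (a regular expression) keeps the lines of the reply that match it, lines (a string "A,B") keeps lines A to B, and quiet returns only ok. Shift and turn numbers lie between -1 and 1, and a call with a number outside is refused. Input that does not fit is refused with a message, and nothing moves.
- bot.observe(): the state, without advancing time (a new reading comes with each control period).
- bot.capture(name): name is "side" or "top"; returns the picture (420x560x3 uint8, red, green, blue); there is no depth.
- bot.camera_params(name): a dict with "fx", "fy", "cx", "cy" (pixels), "rvec" (rotation vector, rad) and "tvec" (3), from world to camera coordinates, as OpenCV has them. Camera axes: x right, y down, z forward; pixel columns grow to the right and rows downward; lengths in m; the calibration is good to about 2 mm. A picture is of the moment at which its call begins. camera_params takes no time and is no camera call.
- bot.sign_off(): hands the job in; it is judged then, once.
The state is a dict: "clock": time; "q": joint angles; "joint_vel": joint speeds; "effort": joint torques, N m; "ee_pos": TCP position; "ee_rot": TCP orientation; "force": force on the tool from outside, world axes, zero at the start; "ft_torque": the same for the moment, N m; "finger_gap": finger opening in m; "gripper_force": force on a finger pad.
Only numpy, scipy, OpenCV 4.12 (cv2) and the standard library are available. Lean on these libraries where they do the work, as an engineer would, in place of code of your own. Each camera call takes 0.05 s, during which the arm holds its last target. There are 200 camera calls.

### The job

The tape on the small delivery carton has been slit and its two long top flaps stand ajar. Swing both flaps right open, folded back outwards well past upright so that they lie about level or lower, and leave the things inside where they lie.

Things in the scene. Friction and masses are not known exactly. Their poses are not given: they have to be found in the camera images.
- carton: Brown carton, 200 mm long (its x) by 190 mm wide (its y) by 75 mm high, walls 5 mm, its top closed only by two long flaps; it stands fast. Origin: centre of its underside; x along the hinges, y towards the left flap, z up. Short end flaps hang fixed on its +x and -x ends. Behind it a lamp tube and shelf edge overhang the bench from 0.30 m up, beyond x = 0.71 m: keep the hand clear.
- flap_left (a joint): Angle of the left flap (on the carton's +y rim), rad: 0 = shut, level over the mouth; grows as it swings up and outward; 1.57 = upright; 3.14 = level again, outside; stop at 3.4. A stiff board 196 mm long, 85 mm from crease to free edge, 4 mm thick. The stiff crease keeps it wherever it is left; about 1 N at the edge moves it. It starts ajar at 0.6 to 0.95.
- flap_right (a joint): Angle of the right flap (hinged along the carton's -y rim); same size, meaning, start and behaviour as the left flap. When both flaps are shut 20 mm is left between their free edges, more when they are ajar.
- flap_left_edge (a point): Middle of the left flap's free edge; moves with the flap on an arc of 85 mm radius about the hinge. At low angles the edge grips a rubber finger pad: pushed straight sideways it jams, pushed up and outward along its arc it swings freely. Past upright, pushing outward and down is free.
- flap_right_edge (a point): Middle of the right flap's free edge; moves and behaves as the left one.
- flap_left_hinge (a point): Middle of the left flap's hinge line, fixed on the carton, 95 mm from its centre towards +y, 77 mm above the bench; the hinge line runs along the carton's x.
- flap_right_hinge (a point): Middle of the right flap's hinge line, fixed on the carton, 95 mm from its centre towards -y, 77 mm above the bench; the hinge line runs along the carton's x.
- spare_battery: Black slide-on tool battery, 69 x 119 x 52 mm, loose on the carton's padded floor, 16 mm above the bench; origin: centre of its underside.
- black_tape: Roll of black tape, 55 mm across, 19 mm high, loose on the carton's padded floor, 16 mm above the bench; origin: centre of its underside.

How it is judged:
By the outcome, as a careful person would: the job done as asked, in the order asked, and still so for the second after the job is handed in, with the robot touching nothing.
It also fails if it takes over 48 s, if anything falls off the work surface, if the arm or the gripper's body presses on something with over 40 N, if the wrist force passes 120 N, or if a joint passes its speed limit or range.

## Working session

There is one attempt and no reset: what is moved stays moved. The work goes in short steps, Python scripts to look and compute and a tool call to move; the robot and the scene stay as the last step left them, time stands still between calls to the robot, and variables do not carry over. Pictures are saved under pics/ and viewed, at most 10 in all, crops included, and the job is handed in when it is done.

```bash
mkdir -p pics
```

Run:
```python
from rig import bot
import cv2
for n in("side","top"):
    cv2.imwrite(f"pics/{n}0.png",cv2.resize(bot.capture(n)[:,:,::-1],(800,600)))
    p=bot.camera_params(n);print(n,p)
s=bot.observe();print(s["ee_pos"],s["ee_rot"],s["force"],bot.pinch_z,s["clock"])
```

```text
side {'fx': 513.7491684580865, 'fy': 513.7491684580865, 'cx': 271.80309141111513, 'cy': 209.72360228291873, 'rvec': array([ 1.78101674, -1.35966703,  0.75735071]), 'tvec': array([-0.23194433,  0.3264812 ,  0.62710338])}
top {'fx': 545.9520233700782, 'fy': 545.9520233700782, 'cx': 273.6584844547612, 'cy': 210.3955198121552, 'rvec': array([ 2.10797099, -2.13229687,  0.2077872 ]), 'tvec': array([-0.06739158,  0.51254247,  0.90350239])}
[0.1613639  0.55136841 0.20471622] [-1.92246792e-04  1.41896170e-01  9.89881223e-01 -7.76895143e-04] [-0.02879426 -1.10324515  0.89419334] 0.0188 0.1
```

View pics/side0.png

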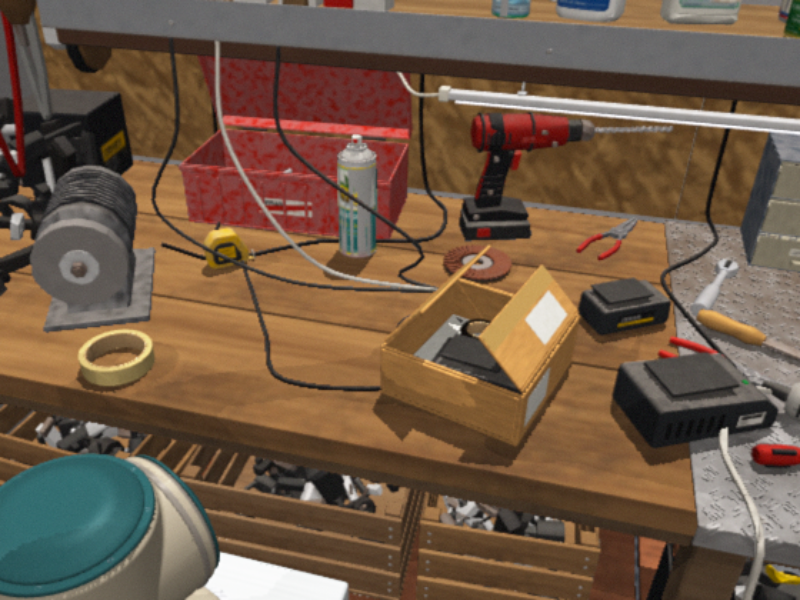

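View pics/top0.png

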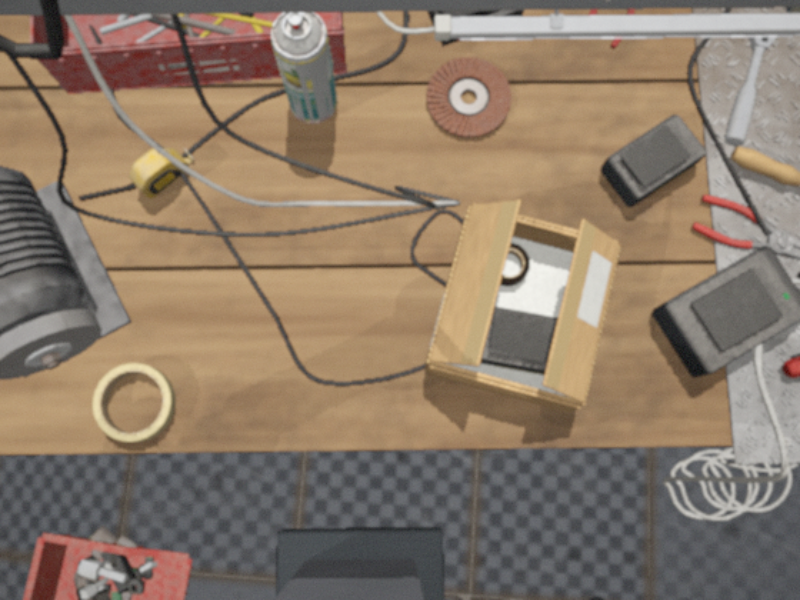

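The carton stands at right of centre in both pictures, with the hinges running roughly away from the robot. In the top view the left flap spans about (432,365)–(520,203) and the right flap (545,398)–(618,245). I'll enlarge both pictures to read the corners.

Run:
```python
import cv2
from rig import bot
for n,(x,y) in {"side":(260,165),"top":(290,130)}.items():
    im=bot.capture(n)[y:y+150,x:x+155,::-1]
    cv2.imwrite(f"pics/{n}1.png",cv2.resize(im,None,fx=4,fy=4,interpolation=cv2.INTER_CUBIC))
```

```text
(no output)
```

View pics/side1.png

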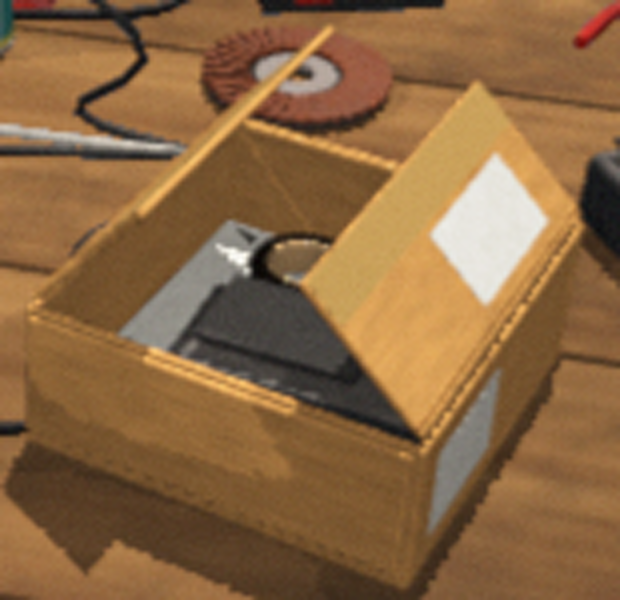

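View pics/top1.png

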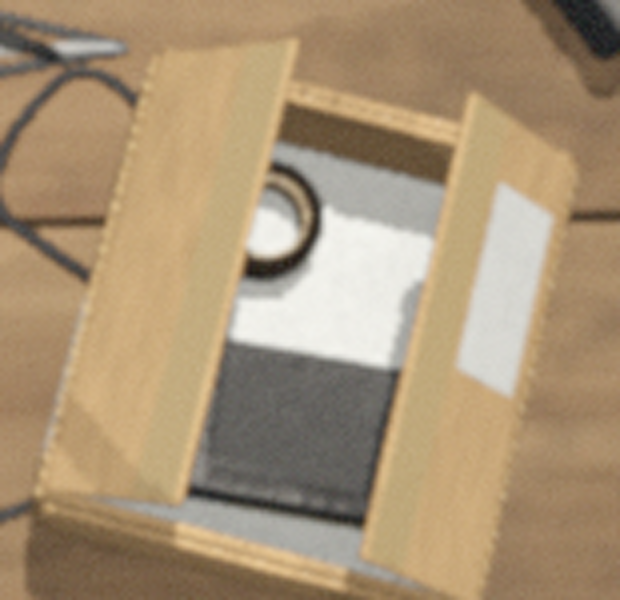

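The side crop shows the right flap with corners at (420,440), (303,283), (477,83) and (580,230), and the left flap's free edge running (142,215)–(332,30). In the top crop the left flap corners are (38,495), (183,502), (297,40) and (155,52). The right flap corners are (475,598), (365,558), (472,95) and (577,160). Next I'll fit the pose and both angles.

Create h.py:
```python
import numpy as np
from scipy.spatial.transform import Rotation as R
def pt(c,lx,side,a,r=.085):   # point on flap: side +1 left, -1 right
    y=side*(.095-r*np.cos(a)); z=.077+r*np.sin(a)
    cs,sn=np.cos(c[2]),np.sin(c[2])
    return np.array([c[0]+cs*lx-sn*y,c[1]+sn*lx+cs*y,z])
```

Run:
```python
from h import *
from rig import bot
import cv2
from scipy.optimize import least_squares
S=[(-1,-1,0,420,440),(-1,-1,1,303,283),(1,-1,1,477,83),(1,-1,0,580,230),(1,1,1,332,30),(-1,1,1,142,215),(-1,1,0,30,312)]
T=[(1,1,0,155,52),(1,1,1,297,40),(-1,1,1,183,502),(-1,1,0,38,495),(1,-1,1,472,95),(-1,-1,1,365,558),(1,-1,0,577,160),(-1,-1,0,475,598)]
P={n:bot.camera_params(n) for n in("side","top")}
def f(v):
    o=[]
    for n,L,off in(("side",S,(260,165)),("top",T,(290,130))):
        p=P[n];K=np.array([[p["fx"],0,p["cx"]],[0,p["fy"],p["cy"]],[0,0,1]])
        X=np.array([pt(v,sx*.098,s,v[3] if s>0 else v[4],.085*r) for sx,s,r,_,_ in L])
        uv=cv2.projectPoints(X,p["rvec"],p["tvec"],K,None)[0][:,0]
        o.append(uv-[((a+.5)/4-.5+off[0],(b+.5)/4-.5+off[1]) for *_,a,b in L])
    return np.vstack(o).ravel()
r=least_squares(f,[.5,-.1,-.2,.8,.8],loss="soft_l1");v=r.x
print(v);print(f(v).reshape(-1,2).round(1))
for s,a in((1,v[3]),(-1,v[4])): print(s,pt(v,0,s,a),pt(v,0,s,0,0))
s=bot.observe();print(R.from_quat(s["ee_rot"],scalar_first=True).as_matrix().round(3),s["clock"])
```

```text
[ 0.50347433 -0.23191319 -0.27443661  0.86266825  0.76568518]
[[ 2.2  0.8]
 [-0.2 -0.9]
 [-0.1 -2. ]
 [ 0.9 -3.4]
 [ 0.7 -1. ]
 [ 0.2  0. ]
 [-0.3 -3. ]
 [-1.5  1. ]
 [ 0.   0. ]
 [-0.4  1.3]
 [-0.6 -1.2]
 [-0.1 -1.3]
 [-0.4 -0. ]
 [ 0.2  1.5]
 [ 1.4  2.8]]
1 [ 0.51423725 -0.19368451  0.14156436] [ 0.52921977 -0.14046828  0.077     ]
-1 [ 0.49433528 -0.26437406  0.13590764] [ 0.47772889 -0.3233581   0.077     ]
[[-0.96   0.281 -0.   ]
 [ 0.281  0.96  -0.001]
 [ 0.    -0.001 -1.   ]] 0.2
```

The fit is good to 1–3 px. The carton's origin is at (0.503, -0.232) with yaw -0.274, and the flaps are at about 0.86 and 0.77 rad. The tool's y axis already matches the carton's y, so I don't need to turn the tool. I'll close the fingers and move over the mouth, keeping clear of the bench grinder.

The manual's scale: shifts go in shares of 0.6 m and turns go in shares of 2 rad. Converting my numbers, -0.31 m is -0.5167, -0.18 m is -0.3.

{"op": "creep_tool", "data": {"moves": [[[-0.3, -0.5167, -0.075, 0, 0, 0], [-0.3, -0.5167, -0.075, 0, 0, 0], [-0.3, -0.5167, -0.075, 0, 0, 0], [-0.3, -0.5167, -0.075, 0, 0, 0], [-0.3, -0.5167, -0.075, 0, 0, 0], [-0.3, -0.5167, -0.075, 0, 0, 0], [-0.3, -0.5167, -0.075, 0, 0, 0], [-0.3, -0.5167, -0.075, 0, 0, 0], [-0.3, -0.5167, -0.075, 0, 0, 0]]], "jaw": 0}}

```text
clock: 1.1
ee_pos: [0.2476, 0.2023, 0.2509]
ee_rot: [0.001, 0.144, 0.99, 0.0]
force: [-0.1, 0.6, -0.9]
finger_gap: 0.0249
gripper_force: 0.0
```

{"op": "creep_tool", "data": {"moves": [[[-0.6083, -0.575, 0, 0, 0, 0], [-0.6083, -0.575, 0, 0, 0, 0], [-0.6083, -0.575, 0, 0, 0, 0], [-0.6083, -0.575, 0, 0, 0, 0], [-0.6083, -0.575, 0, 0, 0, 0], [-0.6083, -0.575, 0, 0, 0, 0], [-0.6083, -0.575, 0, 0, 0, 0], [-0.6083, -0.575, 0, 0, 0, 0], [-0.6083, -0.575, 0, 0, 0, 0], [-0.6083, -0.575, 0, 0, 0, 0], [-0.6083, -0.575, 0, 0, 0, 0], [-0.6083, -0.575, 0, 0, 0, 0]]]}}

```text
clock: 2.3
ee_pos: [0.5016, -0.2293, 0.2488]
ee_rot: [-0.001, 0.142, 0.99, 0.001]
force: [0.3, 0.5, -0.3]
finger_gap: 0.0007
gripper_force: 0.0
```

Create loc.py:
```python
from h import *
from rig import bot
c=[.5035,-.2319,-.2744]
s=bot.observe();p=s["ee_pos"];M=R.from_quat(s["ee_rot"],scalar_first=True).as_matrix()
d=R.from_euler("z",-c[2]).apply(p-[c[0],c[1],0])
print("local",d.round(4),"toolx,y in carton",R.from_euler("z",-c[2]).apply(M.T[:2]).round(3).tolist(),"F",s["force"].round(1),"gap",s["finger_gap"],s["clock"])
```

```bash
python3 loc.py
```

```text
local [-0.0025  0.002   0.2488] toolx,y in carton [[-1.0, 0.01, 0.003], [0.01, 1.0, 0.002]] F [ 0.3  0.5 -0.3] gap 0.0007443467032865646 2.3
```

The hand is over the mouth. Next it goes down between the flaps, then sweeps the left flap along its arc.

To row units: 0.125 m is 0.2083, 0.018 m is 0.03.

{"op": "creep_tool", "data": {"moves": [[[0, 0, 0.0667, 0, 0, 0], [0, 0.0083, 0.1333, 0, 0, 0], [0, 0.02, 0.1833, 0, 0, 0], [0, 0.03, 0.2083, 0, 0, 0], [0, 0.03, 0.2083, 0, 0, 0]]]}}

```text
clock: 2.8
ee_pos: [0.5036, -0.2085, 0.1233]
ee_rot: [-0.003, 0.14, 0.99, 0.002]
force: [-0.1, -0.2, 1.2]
finger_gap: 0.0006
gripper_force: 0.0
```

```bash
python3 loc.py
```

```text
local [-0.0063  0.0225  0.1233] toolx,y in carton [[-1.0, 0.008, 0.006], [0.008, 1.0, 0.002]] F [-0.1 -0.2  1.2] gap 0.0006253292933903812 2.8
```

{"op": "creep_tool", "data": {"moves": [[[0, 0.0117, 0, 0, 0, 0], [0, 0.0283, -0.0117, 0, 0, 0], [0, 0.0533, -0.025, 0, 0, 0], [0, 0.08, -0.0317, 0, 0, 0], [0, 0.105, -0.0333, 0, 0, 0], [0, 0.13, -0.0317, 0, 0, 0], [0, 0.16, -0.0183, 0, 0, 0], [0, 0.1867, 0.0017, 0, 0, 0], [0, 0.205, 0.03, 0, 0, 0], [0, 0.215, 0.0617, 0, 0, 0], [0, 0.2167, 0.0883, 0, 0, 0], [0, 0.2167, 0.0917, 0, 0, 0]]]}}

```text
clock: 4.0
ee_pos: [0.5403, -0.086, 0.0677]
ee_rot: [-0.003, 0.141, 0.99, 0.001]
force: [1.1, 0.6, -0.0]
finger_gap: 0.0003
gripper_force: 0.0
```

```bash
python3 loc.py
```

Run:
```python
from rig import bot
import cv2
cv2.imwrite("pics/s2.png",cv2.resize(bot.capture("side")[:,:,::-1],(800,600)))
```

```text
local [-0.0041  0.1504  0.0677] toolx,y in carton [[-1.0, 0.01, 0.006], [0.01, 1.0, 0.0]] F [ 1.1  0.6 -0. ] gap 0.0002649950763438519 4.0
```

View pics/s2.png

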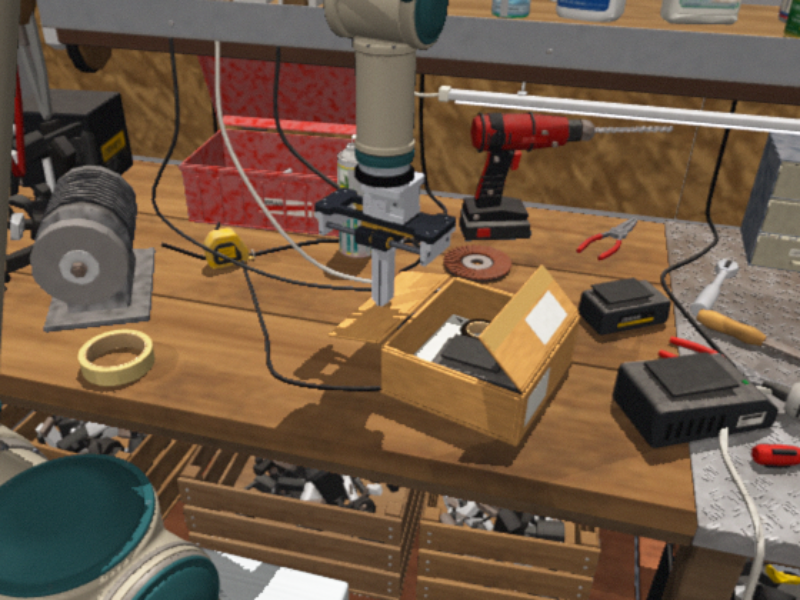

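The side view shows the left flap lying level outside (about (330,335)–(440,280)), with the contents undisturbed. Next I'll lift and enter for the right flap.

To row units: -0.162 m is -0.27, -0.05 m is -0.0833.

{"op": "creep_tool", "data": {"moves": [[[0, 0, -0.0833, 0, 0, 0], [0, 0, -0.1667, 0, 0, 0], [0, -0.0167, -0.2333, 0, 0, 0], [0, -0.0833, -0.2417, 0, 0, 0], [0, -0.1667, -0.2417, 0, 0, 0], [0, -0.2417, -0.2417, 0, 0, 0], [0, -0.27, -0.2167, 0, 0, 0], [0, -0.27, -0.15, 0, 0, 0], [0, -0.27, -0.0833, 0, 0, 0], [0, -0.27, -0.0833, 0, 0, 0], [0, -0.27, -0.0833, 0, 0, 0]]]}}

```text
clock: 5.15
ee_pos: [0.4969, -0.2433, 0.121]
ee_rot: [-0.0, 0.142, 0.99, 0.0]
force: [0.5, 0.2, 0.8]
finger_gap: 0.0005
gripper_force: 0.0
```

```bash
python3 loc.py
```

```text
local [-0.0033 -0.0128  0.121 ] toolx,y in carton [[-1.0, 0.011, 0.0], [0.011, 1.0, 0.0]] F [0.5 0.2 0.8] gap 0.00047135843178696063 5.15
```

To row units: -0.138 m is -0.23, -0.119 m is -0.1983.

{"op": "creep_tool", "data": {"moves": [[[0, -0.015, 0.0017, 0, 0, 0], [0, -0.0283, -0.01, 0, 0, 0], [0, -0.04, -0.0183, 0, 0, 0], [0, -0.065, -0.0317, 0, 0, 0], [0, -0.0933, -0.0383, 0, 0, 0], [0, -0.1167, -0.0417, 0, 0, 0], [0, -0.1417, -0.0383, 0, 0, 0], [0, -0.1733, -0.0267, 0, 0, 0], [0, -0.1983, -0.005, 0, 0, 0], [0, -0.2183, 0.0217, 0, 0, 0], [0, -0.2267, 0.0533, 0, 0, 0], [0, -0.23, 0.0833, 0, 0, 0]]]}}

```text
clock: 6.35
ee_pos: [0.4568, -0.3769, 0.0681]
ee_rot: [-0.001, 0.142, 0.99, 0.0]
force: [0.3, 0.1, 1.3]
finger_gap: 0.0005
gripper_force: 0.3
```

{"op": "creep_tool", "data": {"moves": [[[0, 0, 0.0017, 0, 0, 0], [0, 0, 0.0017, 0, 0, 0]]]}}

```text
clock: 6.55
ee_pos: [0.4571, -0.3757, 0.0682]
ee_rot: [-0.001, 0.142, 0.99, 0.001]
force: [0.8, 0.1, 0.1]
finger_gap: 0.0006
gripper_force: 0.0
```

```bash
python3 loc.py
```

```text
local [-0.0057 -0.151   0.0682] toolx,y in carton [[-1.0, 0.011, 0.002], [0.011, 1.0, 0.001]] F [0.8 0.1 0.1] gap 0.0005619322638490589 6.55
```

{"op": "creep_tool", "data": {"moves": [[[0, 0, -0.0833, 0, 0, 0], [0, 0, -0.1667, 0, 0, 0], [0, 0.0833, -0.25, 0, 0, 0], [0.0833, 0.1667, -0.2833, 0, 0, 0], [0.1667, 0.25, -0.2833, 0, 0, 0], [0.2333, 0.3, -0.2833, 0, 0, 0], [0.3, 0.35, -0.2833, 0, 0, 0], [0.3667, 0.4, -0.2833, 0, 0, 0], [0.3667, 0.4, -0.2833, 0, 0, 0], [0.3667, 0.4, -0.2833, 0, 0, 0]]]}}

```text
clock: 7.55
ee_pos: [0.3104, -0.0798, 0.2401]
ee_rot: [0.0, 0.14, 0.99, 0.001]
force: [0.6, -0.1, 0.1]
finger_gap: 0.0002
gripper_force: 0.0
```

Run:
```python
from rig import bot
import cv2,numpy as np
a,b=(cv2.resize(bot.capture(n)[y:y+200,x:x+200,::-1],(400,400)) for n,x,y in(("side",220,140),("top",270,110)))
cv2.imwrite("pics/f3.png",np.hstack([a,b]))
```

```text
(no output)
```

View pics/f3.png

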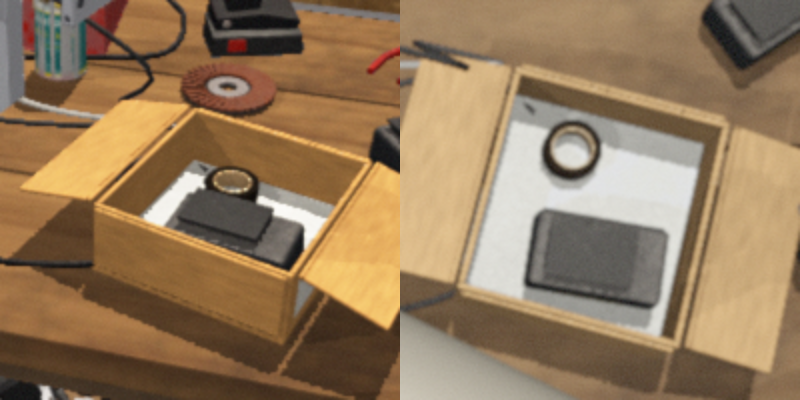

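Both flaps now lie about level outside, left at (22,187)–(190,105) and right at (300,275)–(390,325) in the side half of the picture. The battery and tape are still inside where they lay, and the hand is clear.

```bash
python3 -c "
from rig import bot
print(bot.sign_off())"
```

```text
the job is handed in; nothing more can be done
None
```

Both carton flaps are folded back to about level outside, the battery and tape look undisturbed in the final pictures, and the job was handed in at about 8 s on the robot's clock with the arm clear.

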